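# Set and hold the gap of tweezer electrodes under the inspection microscope

### The job

Take the tweezer electrodes off their rest by the black handles, bring the two discs in under the microscope head, over the white stage, and squeeze the sprung handles until the facing sides of the discs stand right above the two engraved gap lines, 15 mm apart. Never let the discs close onto each other, keep the tweezers and the gripper off the microscope, and leave everything else on the desk where it stands. Finish while still holding the tweezers there, in the air and dead still, for the gap picture.

Things in the scene. Friction and masses are not known exactly. Their poses are not given: they have to be found in the camera images.
- handles (a point): centre of the tweezer electrodes' two black handles, midway between them and half-way up: grasp here, fingers closing along y. x runs along the level tool to the discs, y to the left handle, z up. Handles 66 mm long, 14 mm high, 8 mm thick, flat outside. At the start 43 mm above the desk. Tool about 70 g, balanced within 15 mm of here.
- tweezers: black end block of the tweezers, 34 x 18 x 14 mm, that joins the two arms; its two lead sockets end 124 mm behind the handle centre. This origin lies 7 mm under the handle centre, axes as there. Behind the handles are steel leaves, ahead of them thin steel rods that carry the discs, 105 mm ahead of the handle centre.
- electrode_left (a joint): closing angle of each arm about its hinge 90 mm behind the handle centre; both arms close together against a spring. 0 = sprung open: 37.5 mm over the handles at their middle, discs 44 mm apart. 0.075 rad: 24 mm over the handles (parallel), discs 15 mm apart. 0.108 = stop: 18 mm, discs 2 mm apart. So 1 mm at the handles is 2.2 mm at the discs.
- disc_left (a point): centre of the inner face (toward the other disc) of the left disc electrode: a steel disc 14 mm across, 2.4 mm thick, on edge. The squeeze needed on each handle grows evenly from about 3.3 N where they start to close to 6.7 N at the 15 mm gap and 8 N at the stop; a plain hard grip shuts the discs, and they spring open when let go.
- disc_right (a point): centre of the inner face of the right disc electrode, the same; the disc gap is the distance between these two points
- rest: fixed rest of the tweezers, left or right of the microscope: aluminium plate 176 x 80 mm, top 8 mm above the desk, with a grey saddle under the end block (36 mm high, cheeks to 46) and another under the rods 50 mm ahead of the origin (41 mm, cheeks to 51); the tweezers lie loose in it and lift straight up. Origin on the desk under the handle centre; x points to the discs.
- gap_lines (a point): on top of the fixed microscope's white stage, midway between its two black engraved lines (30 mm long, along this x axis, at y = +7.5 and -7.5 mm). x points away from the open front to the column, 90 mm back; z up. Stage top 36 mm above the desk; the foot reaches from x = -60 to +110 mm, 110 mm wide.
- lens (a point): middle of the lower end of the microscope's upright black head, 57 mm above the gap lines: lens end 28 mm wide, ring light 10 mm above it 42 mm wide, head top 240 mm above the desk. An arm carries it from the column behind; the space toward the robot and at the sides is open.
- tip_box: blue box of pipette tips with a lid, 89 x 118 x 71 mm, a bystander on the other side of the microscope from the rest; origin at the centre of its underside
- cup_2: white specimen cup with a lid, 61 mm wide, 62 mm high, a bystander at the right of the desk; origin at the centre of its underside

How it is judged:
On the way:
1. the tweezers are lifted clear of their rest (contact force between tweezers and rest below 0.01 N and contact force between the fingers and tweezers above 0.3 N and height (world z) of handles above 0.06 m), for 0.2 s.
At the end, for the whole second after the job is handed in: still gripped and still: discs 12.5 to 17.5 mm apart, each inner face within 4 mm of its line sideways and 12 mm of the lines' middle lengthwise, disc centres 8.5 to 45 mm above the stage, touching neither microscope nor rest, under 10 mm/s and 0.1 rad/s (distance between disc_left and disc_right between 0.0125 and 0.0175 m and y of disc_left in the frame of gap_lines between 0.0035 and 0.0115 m and y of disc_right in the frame of gap_lines between -0.0115 and -0.0035 m and x of disc_left in the frame of gap_lines between -0.012 and 0.012 m and x of disc_right in the frame of gap_lines between -0.012 and 0.012 m and z of disc_left in the frame of gap_lines between 0.0085 and 0.045 m and z of disc_right in the frame of gap_lines between 0.0085 and 0.045 m and contact force between tweezers and microscope below 0.02 N and contact force between tweezers and rest below 0.02 N and contact force between the fingers and tweezers above 0.3 N and linear speed of tweezers below 0.01 m/s and angular speed of tweezers below 0.1 rad/s); the arm keeps its last pose, push and grip.
It fails at once if the discs are squeezed onto each other (gap under 5 mm) (distance between disc_left and disc_right below 0.005 m).
It fails at once if the tweezers hit the microscope (over 2 N) (contact force between tweezers and microscope above 2 N).
It fails at once if the arm or gripper hits the microscope (over 2 N) (contact force between any of the arm, the fingers and microscope above 2 N).
It fails at once if the tip box or the cup is shifted by more than 15 mm (distance of any of tip_box, cup_2 from where it was at the start of the episode above 0.015 m).
It also fails if it takes over 45 s, if anything falls off the work surface, if the arm or the gripper's body presses on something with over 40 N, if the wrist force passes 120 N, or if a joint passes its speed limit or range.

### The arm

A 6-joint arm with a two-finger parallel gripper is mounted at the origin on a cart in front of the work surface, level with it; the furniture and walls round the work are solid. World frame = base frame: x ahead of the robot, y to its left, z up, the work surface at z = 0. Lengths are in m, angles in rad, forces in N, time in s.
With the tool pointing down it reaches from about 0.25 to 0.725 m from the base axis. Payload 4 kg.
Tool frame: the origin (TCP) lies on the front face of the gripper's body, between the roots of the fingers; the fingertips stand 73 mm ahead of it and the grasp point (between the pads) lies 54 mm ahead of it; z points along the fingers, y is the line along which they close (so a half turn about z gives the same grasp; the last joint's range is limited). The gripper opens to 85 mm and grips with 20 to 120 N. Pads are 22 mm wide; open, the fingers measure 114 mm over their backs; the gripper's body (76 mm by 85 mm) begins 54 mm behind the grasp point. The pads swing forward as they close: fully open they stand 13 mm farther back than shut.
Start: joints at [1.117, 0.241, 0.005, 1.335, 0, 1.571], TCP at [0.219, 0.449, 0.304] pointing down, gripper open.
Joint ranges: [-2.72, 2.72], [-1.05, 1.87], [-1.09, 1.28], [-1.99, 2.15], [-1.42, 1.44], [-3.14, 3.14]. Speed limits (rad/s): [2.79, 2.79, 3.14, 3.14, 3.14, 3.14].

### API

Orientations are given as a unit quaternion [x, y, z, w].
In Python, from workcell import bot gives the robot as it stands. The module is installed in compiled form; this text tells all that it offers.
- The arm moves only by the tool step_arm, never from a script. Its argument "rows" is a list of rows, each a list of 2 entries, a list of its own where there are three numbers: the shift along the tool's x, y, z in mm, then the turn about the tool's z in degrees. A call has 1 to 12 rows; each row is the pose to reach, as a shift and turn from the pose commanded when the call began, along the tool's axes at that moment; what a row does not reach only later rows make up. A row lasts 1/8 s, in which the tool goes at most 62.5 mm and 10.7 degrees, less where a joint would pass 70% of its speed; a pose out of reach is approached as far as the arm can. A call with a gripper value outside its range is refused whole. "claw" is the gripper's target within -1 to 1 (shut at 1, half-way at 0, fully open at -1), set as the call begins (left out, the last holds). The fingers move at their own pace and stop on an object; the grip force is fixed at half the most. Time passes only in rows, so rows that repeat a pose let the fingers close. It gives the time, the measured TCP pose, the force, the opening and the grip force at its end, in the units of the state.
- bot.get_obs(): the state, without advancing time (a new reading comes with each control period).
- bot.camera(name): name is "scene" or "top"; returns (picture, depth): 400x640x3 uint8, red, green, blue; 400x640 float32, m along the optical axis (not along the pixel's ray), 0 where there is no reading.
- bot.camera_params(name): a dict with "fx", "fy", "cx", "cy" (pixels), "D" ([k1, k2, p1, p2, k3] as OpenCV has them; the pictures are not rectified), "pose" (4x4, takes a point from camera to world coordinates). Camera axes: x right, y up, looking along -z (the intrinsics and any distortion apply to the point x, -y, -z); pixel columns grow to the right and rows downward; lengths in m; the calibration is good to about 2 mm. A picture is of the moment at which its call begins. camera_params takes no time and is no camera call.
- bot.job_done(): hands the job in; it is judged then, once.
Trained networks look in the newest picture that a camera, given by its name, has taken for a name from the list of things; names that differ only in an ending like _2 or _b are one class to them, and where a whole thing is asked for, a point or a joint stands for the part that bears it (a point fixed in the world has none). Each returns a list of dicts, best first, with "score" (0 to 1); they miss things now and then, are a little off and sometimes report something else, mostly with a low value. They report only what shows in the picture. A call takes as long as a camera call.
- bot.trace(target, camera): "pixels" (400x640 bool, what is visible of it) and "uv" ([column, row] in pixels, amid what is visible of it).
The state is a dict: "clock": time; "joint_pos": joint angles; "joint_vel": joint speeds; "tau": joint torques, N m; "eef_pos": TCP position; "tool_rot": TCP orientation; "ft_force": force on the tool from outside, world axes, zero at the start; "ft_torque": the same for the moment, N m; "grip_width": finger opening in m; "grasp_force": force on a finger pad.
Only numpy, scipy, OpenCV 4.12 (cv2) and the standard library are available. Lean on these libraries where they do the work, as an engineer would, in place of code of your own. Each camera call takes 0.05 s, during which the arm holds its last target. There are 200 camera calls.

## Working session

There is one attempt and no reset: what is moved stays moved. The work goes in short steps, Python scripts to look and compute and a tool call to move; the robot and the scene stay as the last step left them, time stands still between calls to the robot, and variables do not carry over. Pictures are saved under pics/ and viewed, at most 10 in all, crops included, and the job is handed in when it is done.

Besides the shell and the picture viewer there is one more tool, called after ">>>" in YAML: its name, and indented under it one key for each argument. step_arm: Moves the arm, as the interface text tells. Its arguments: {"type":"object","properties":{"rows":{"type":"array"},"claw":{"type":"number"}},"required":["rows"]}

```bash
mkdir -p pics; cat > h.py <<'E'
import numpy as np, cv2
from workcell import bot
def world(cam, uv, d):
    p=bot.camera_params(cam); K=np.array([[p['fx'],0,p['cx']],[0,p['fy'],p['cy']],[0,0,1.]])
    uv=np.asarray(uv,float).reshape(-1,1,2)
    n=cv2.undistortPoints(uv,K,np.array(p['D'],float)).reshape(-1,2); d=np.asarray(d).reshape(-1)
    c=np.c_[n[:,0]*d,-n[:,1]*d,-d,np.ones(len(d))]
    return (c@np.array(p['pose']).T)[:,:3]
def plane(cam,uv,z):
    a=world(cam,uv,np.full(len(np.asarray(uv).reshape(-1,2)),1.)); o=np.array(bot.camera_params(cam)['pose'])[:3,3]
    r=a-o; return o+r*((z-o[2])/r[:,2])[:,None]
def pix(cam,P):
    p=bot.camera_params(cam); K=np.array([[p['fx'],0,p['cx']],[0,p['fy'],p['cy']],[0,0,1.]])
    T=np.linalg.inv(np.array(p['pose'])); P=np.atleast_2d(P); c=P@T[:3,:3].T+T[:3,3]
    c=c*[1,-1,-1]; return cv2.projectPoints(c,np.zeros(3),np.zeros(3),K,np.array(p['D'],float))[0].reshape(-1,2)
def cloud(cam,D,m):
    v,u=np.nonzero(m&(D>0)); return world(cam,np.c_[u,v],D[v,u])
E
python3 - <<'E'
from h import *
np.set_printoptions(precision=4,suppress=True)
for c in ['scene','top']:
    I,D=bot.camera(c); cv2.imwrite(f'pics/{c}0.png',I[:,:,::-1]); p=bot.camera_params(c); print(c,p['fx'],np.array(p['pose'])[:3])
    for t in ['tweezers','handles','disc_left','disc_right','rest','gap_lines','lens','tip_box','cup_2']:
        try:
            for r in bot.trace(t,c)[:2]:
                P=cloud(c,D,r['pixels']); print(c,t,round(r['score'],2),np.array(r['uv']),r['pixels'].sum(),np.median(P,0) if len(P) else '',P.min(0),P.max(0))
        except Exception as e: print(c,t,'ERR',str(e)[:80])
o=bot.get_obs(); print(o['clock'],o['eef_pos'],o['tool_rot'],o['grip_width'])
E
```

```text
scene 488.704070173506 [[ 0.7661  0.4803 -0.4272 -0.0485]
 [-0.6426  0.5848 -0.495  -0.7397]
 [ 0.0121  0.6537  0.7567  1.1483]]
scene tweezers 0.6 [249.2 161.2] 333 [0.4998 0.2372 0.0457] [ 0.3987  0.1974 -0.0013] [0.6278 0.2927 0.0556]
scene handles 0.88 [243.  161.3] 291 [0.4964 0.2348 0.0463] [0.3987 0.1949 0.0048] [0.6278 0.269  0.0556]
scene disc_left 0.64 [251.8 156.9] 71 [0.5236 0.2426 0.047 ] [0.4921 0.2359 0.0343] [0.6278 0.2504 0.0553]
scene disc_left 0.39 [251.2 170.1] 844 [0.4973 0.2197 0.0091] [ 0.4059  0.1863 -0.0057] [0.5978 0.2692 0.0563]
scene disc_right 0.63 [254.2 159.8] 95 [0.5082 0.2159 0.0451] [0.4494 0.1974 0.0055] [0.6198 0.2418 0.0556]
scene rest 0.85 [253.1 171.3] 812 [0.4954 0.2208 0.0093] [ 0.4058  0.1863 -0.0017] [0.5753 0.2692 0.052 ]
scene gap_lines 0.97 [327.8 175. ] 3105 [ 0.6108 -0.0116  0.0395] [ 0.5181 -0.0643 -0.0053] [0.8306 0.1694 0.26  ]
scene lens 0.94 [328.5 177.6] 3139 [ 0.6103 -0.0114  0.0395] [ 0.5181 -0.0643 -0.005 ] [0.8306 0.1603 0.26  ]
scene tip_box 0.65 [347.6 253. ] 1774 [ 0.4964 -0.2468  0.0686] [ 0.4526 -0.305  -0.0055] [ 0.578  
[... 733 characters left out ...]
116 -0.0007  0.0373] [ 0.5184 -0.0636 -0.0072] [0.7644 0.0676 0.2603]
top rest 0.85 [238.1 211.4] 1476 [0.4919 0.2335 0.0094] [ 0.4035  0.189  -0.0071] [0.5835 0.2832 0.0561]
top gap_lines 0.6 [320.3 168.2] 2620 [ 0.6112 -0.001   0.0375] [ 0.5184 -0.0597 -0.0057] [0.7505 0.0661 0.2603]
top lens 0.93 [321.6 168. ] 2600 [ 0.6113 -0.0001  0.0376] [ 0.5184 -0.0598 -0.0041] [0.7505 0.0631 0.2603]
top tip_box 0.66 [400.9 203.7] 1357 [ 0.505  -0.2294  0.0699] [ 0.4522 -0.3084 -0.0057] [ 0.5732 -0.1666  0.0794]
top cup_2 0.89 [460.8 218.4] 353 [ 0.4598 -0.4007  0.0604] [ 0.4336 -0.433   0.0121] [ 0.4892 -0.3735  0.0711]
1.0 [0.2192 0.4494 0.3039] [ 0.225   0.9744  0.     -0.    ] 0.08560070124159522
```

```bash
python3 - <<'E'
from h import *
a=cv2.imread('pics/top0.png')[130:250,200:360]; b=cv2.imread('pics/scene0.png')[110:230,210:370]
cv2.imwrite('pics/a.png',cv2.resize(a,None,fx=5,fy=5,interpolation=cv2.INTER_CUBIC))
cv2.imwrite('pics/b.png',cv2.resize(b,None,fx=5,fy=5,interpolation=cv2.INTER_CUBIC))
E
```

```text
(no output)
```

View pics/a.png

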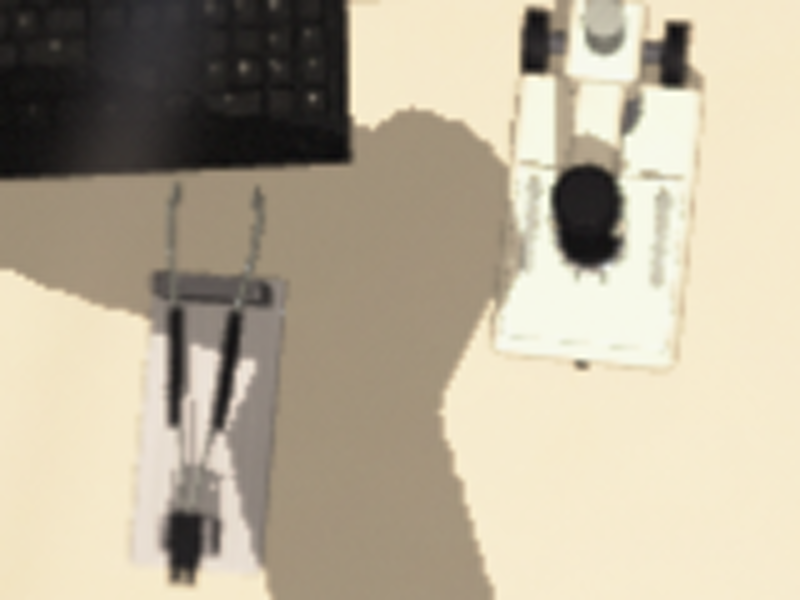

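View pics/b.png

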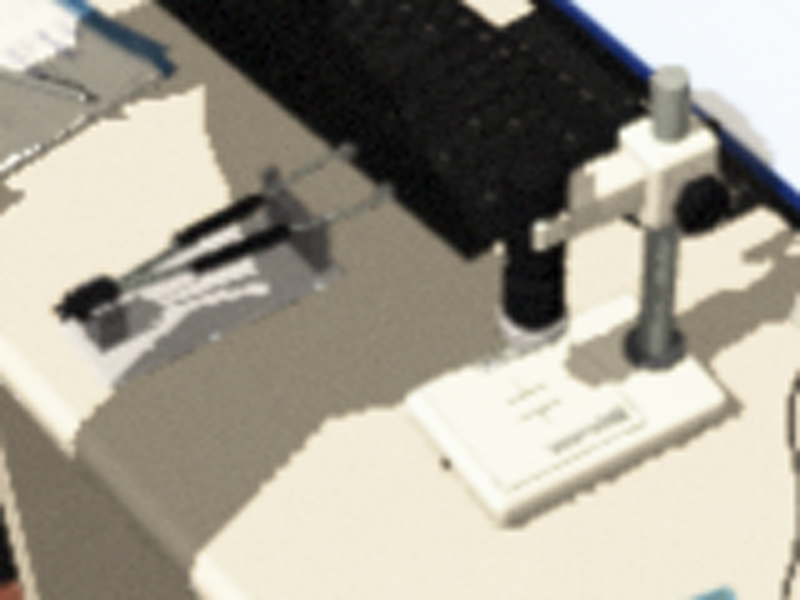

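The top crop shows the tweezers on the rest (left handle (176,310)-(174,425), right (234,310)-(217,430), discs near (177,187)/(258,190)) and the microscope head at (588,205). The scene crop shows the gap lines near (527,397) and (543,411).

```bash
python3 - <<'E'
from h import *
np.set_printoptions(precision=4,suppress=True)
T=lambda L,z:plane('top',np.array(L,float)/5-0.4+[200,130],z)
S=lambda L,z:plane('scene',np.array(L,float)/5-0.4+[210,110],z)
h=T([[176,310],[174,425],[234,310],[217,430]],.05); print('handles',h,h.mean(0))
d=T([[177,187],[258,190]],.048); print('discs',d,d.mean(0))
print('block',T([[185,545]],.05)); print('block end',T([[182,583]],.043))
print('rest corners',T([[150,272],[288,278],[132,567],[265,572]],.008))
print('headtop',T([[588,200]],.24))
f=T([[497,350],[677,365],[517,80],[700,90]],.036);print('foot',f)
l=S([[508,405],[548,388],[524,418],[563,402]],.036);print('lines',l,l.mean(0))
# refined: dark line pixels in scene
g=cv2.imread('pics/scene0.png',0)
print(g[184:198,308:328])
g=cv2.imread('pics/top0.png',0); print(g[180:190,308:332])
# depth cross-check heights
for c in ['top','scene']:
    I,D=bot.camera(c)
    r=bot.trace('rest',c)[0]; P=cloud(c,D,r['pixels']); q=P[(abs(P[:,2]-.008)<.006)]
    rc=cv2.minAreaRect((q[:,:2]*1000).astype(np.float32)); print(c,rc)
    r=bot.trace('gap_lines',c)[0]; P=cloud(c,D,r['pixels']); q=P[(abs(P[:,2]-.036)<.008)]
    print(c,cv2.minAreaRect((q[:,:2]*1000).astype(np.float32)), np.median(q[:,2]))
    q=P[P[:,2]>.2]; print('hi',q.min(0),q.max(0))
E
```

```text
handles [[0.554  0.2474 0.05  ]
 [0.4874 0.2483 0.05  ]
 [0.5534 0.2136 0.05  ]
 [0.4841 0.2234 0.05  ]] [0.5198 0.2332 0.05  ]
discs [[0.6265 0.2476 0.048 ]
 [0.6238 0.2001 0.048 ]] [0.6251 0.2239 0.048 ]
block [[0.4184 0.2419 0.05  ]]
block end [[0.3968 0.2449 0.043 ]]
rest corners [[0.5825 0.2708 0.008 ]
 [0.5774 0.188  0.008 ]
 [0.4073 0.281  0.008 ]
 [0.4034 0.202  0.008 ]]
headtop [[0.5817 0.005  0.24  ]]
foot [[ 0.5292  0.0625  0.036 ]
 [ 0.5187 -0.0416  0.036 ]
 [ 0.6886  0.0492  0.036 ]
 [ 0.6808 -0.0582  0.036 ]]
lines [[ 0.5731  0.0119  0.036 ]
 [ 0.6007  0.0071  0.036 ]
 [ 0.5739 -0.0022  0.036 ]
 [ 0.6004 -0.0074  0.036 ]] [0.587  0.0023 0.036 ]
[[239 246 248 247 248 248 248 248 248 249 248 248 248 248 246 218 171 162
  160 159]
 [247 248 248 247 246 246 248 247 248 247 248 248 248 248 247 234 210 186
  164 158]
 [248 247 248 247 243 242 246 247 246 243 241 245 248 248 247 247 245 231
  209 184]
 [248 248 248 248 247 241 240 241 239 228 224 241 247 248 248 248 248 247
  245 230]
 [248 248 248 247 247 241 226 216 219 239 246 247 247 248 248 248 248 248
  248 247]
 [248 24
[... 1177 characters left out ...]
46 245 241 222 170 200 207 184 182 175 223 243 245 246 246
  246 246 245 241 216 201]
 [246 246 246 246 245 245 235 194 238 238 242 234 187 223 244 246 246 246
  246 246 245 239 204 198]
 [246 246 246 246 246 245 242 231 244 245 245 239 207 230 245 246 245 246
  246 246 245 240 210 199]
 [246 246 246 246 246 246 246 245 246 246 246 245 244 244 246 246 246 246
  246 246 245 244 234 222]
 [245 246 246 246 246 246 246 246 246 246 246 246 246 246 246 246 246 246
  246 246 246 245 245 244]
 [246 246 246 246 246 246 246 246 246 246 245 246 246 246 246 246 246 246
  246 245 246 246 246 246]]Traceback (most recent call last):
  File "<stdin>", line 19, in <module>
IndexError: list index out of range
```

>>> step_arm:
  rows:
    - [[-45,-8,10],-3]
    - [[-90,-16,25],-6]
    - [[-135,-24,40],-9]
    - [[-180,-31,55],-12]
    - [[-225,-39,70],-15]
    - [[-270,-46,85],-18]
    - [[-310,-53,100],-21]
    - [[-345,-59,115],-21.3]
    - [[-365,-62,124],-21.3]
    - [[-365,-62,124],-21.3]
  claw: -1

```text
clock: 2.35
eef_pos: [0.5203, 0.2329, 0.179]
tool_rot: [0.042, 0.999, -0.0, -0.001]
ft_force: [-1.4, -1.0, -0.5]
grip_width: 0.0854
grasp_force: 0.0
```

```bash
python3 - <<'E'
from h import *
np.set_printoptions(precision=4,suppress=True)
I,D=bot.camera('scene')
I=I[:,:,::-1].copy()
c=np.array([.520,.2335,.043]); y=np.deg2rad(-4.7); ex=np.array([np.cos(y),np.sin(y),0]); ey=np.array([-ex[1],ex[0],0])
b=cv2.resize(I[100:220,190:350],None,fx=5,fy=5,interpolation=cv2.INTER_CUBIC)
for P in [c,c+.105*ex+.022*ey,c+.105*ex-.022*ey,c-.124*ex,c+.033*ex+.02*ey,c-.033*ex-.01*ey,c+.033*ex-.02*ey,c-.033*ex+.01*ey]:
    p=(pix('scene',P)[0]-[190,100])*5+2; cv2.circle(b,tuple(int(v) for v in p),4,(0,0,255),1)
cv2.imwrite('pics/c.png',b)
E
```

```text
(no output)
```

View pics/c.png

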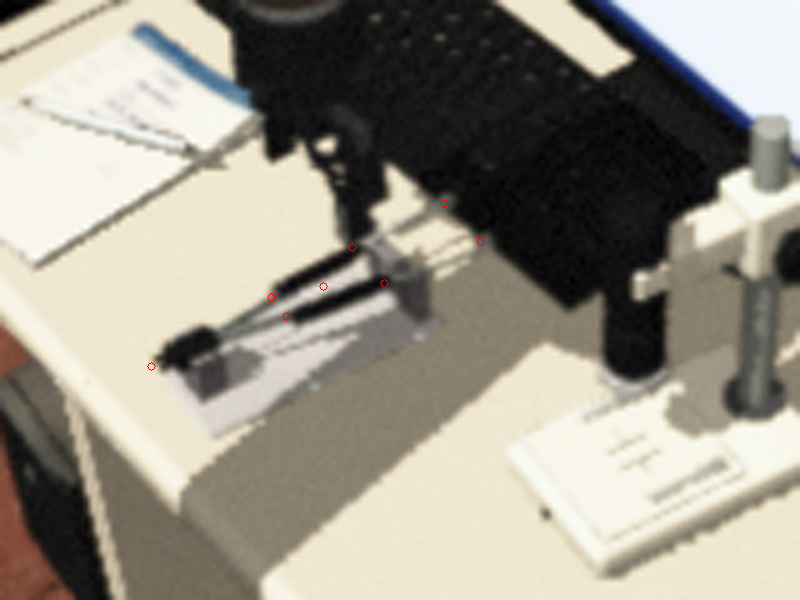

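The projected marks (red) sit on the handles, discs and end block to about 1 px, so the pose estimate holds; descend.

>>> step_arm:
  rows:
    - [[-1,0,20],0]
    - [[-1,0,40],0]
    - [[-1,0,60],0]
    - [[-1,0,75],0]
    - [[-1,0,82],0]
    - [[-1,0,82],0]

```text
clock: 3.15
eef_pos: [0.5207, 0.2339, 0.0978]
tool_rot: [0.041, 0.999, -0.0, -0.0]
ft_force: [-0.4, -0.2, -0.5]
grip_width: 0.0856
grasp_force: 0.0
```

>>> step_arm:
  rows:
    - [[0,0,0],0]
    - [[0,0,0],0]
    - [[0,0,0],0]
    - [[0,0,0],0]
  claw: 0.0

```text
clock: 3.65
eef_pos: [0.5212, 0.2335, 0.0981]
tool_rot: [0.041, 0.999, 0.0, 0.0]
ft_force: [0.1, 0.5, -0.1]
grip_width: 0.0424
grasp_force: 0.0
```

>>> step_arm:
  rows:
    - [[0,0,0],0]
    - [[0,0,0],0]
    - [[0,0,0],0]
    - [[0,0,0],0]
  claw: 0.25

```text
clock: 4.15
eef_pos: [0.5217, 0.2335, 0.0988]
tool_rot: [0.041, 0.999, 0.0, 0.001]
ft_force: [-0.3, -1.3, 5.7]
grip_width: 0.032
grasp_force: 6.0
```

>>> step_arm:
  rows:
    - [[0,0,0],0]
    - [[0,0,0],0]
    - [[0,0,0],0]
    - [[0,0,0],0]
  claw: 0.35

```text
clock: 4.65
eef_pos: [0.5219, 0.2335, 0.0991]
tool_rot: [0.041, 0.999, 0.0, 0.001]
ft_force: [-0.8, -2.1, 6.5]
grip_width: 0.0279
grasp_force: 7.7
```

>>> step_arm:
  rows:
    - [[0,0,-1],0]
    - [[0,0,-1],0]
    - [[0,0,-1],0]
    - [[0,0,-1],0]
  claw: 0.42

```text
clock: 5.15
eef_pos: [0.5216, 0.2337, 0.0994]
tool_rot: [0.041, 0.999, 0.0, 0.001]
ft_force: [1.7, -0.8, 4.9]
grip_width: 0.0251
grasp_force: 6.1
```

>>> step_arm:
  rows:
    - [[0,0,-4],0]
    - [[0,0,-8],0]
    - [[0,0,-14],0]
    - [[0,0,-20],0]
    - [[0,0,-26],0]
    - [[0,0,-32],0]
    - [[0,0,-36],0]
    - [[0,0,-36],0]
    - [[0,0,-36],0]
    - [[0,0,-36],0]

```text
clock: 6.4
eef_pos: [0.5209, 0.2335, 0.1346]
tool_rot: [0.041, 0.999, -0.0, -0.0]
ft_force: [0.3, 0.1, -0.7]
grip_width: 0.0249
grasp_force: 5.8
```

>>> step_arm:
  rows:
    - [[10,0,0],0]
    - [[30,0,0],0]
    - [[55,0,0],0]
    - [[80,-5,0],0]
    - [[100,-20,0],0]
    - [[115,-45,0],0]
    - [[123,-70,0],0]
    - [[123,-95,0],0]
    - [[123,-120,0],0]
    - [[123,-145,0],0]
    - [[123,-165,0],0]
    - [[123,-180,0],0]
  claw: 0.435

```text
clock: 7.9
eef_pos: [0.383, 0.0636, 0.1349]
tool_rot: [0.041, 0.999, 0.0, -0.0]
ft_force: [-0.7, 0.4, -0.7]
grip_width: 0.0242
grasp_force: 6.1
```

>>> step_arm:
  rows:
    - [[0,-15,0],0]
    - [[0,-28,0],0]
    - [[0,-38,4],0]
    - [[0,-42,10],0]
    - [[0,-42,14],0]
    - [[0,-42,14],0]
    - [[0,-42,14],0]

```text
clock: 8.78
eef_pos: [0.3804, 0.0227, 0.1208]
tool_rot: [0.041, 0.999, 0.0, -0.0]
ft_force: [0.3, -0.6, -0.5]
grip_width: 0.0243
grasp_force: 6.1
```

```bash
python3 - <<'E'
from h import *
for c,(u,v) in {'top':(250,130),'scene':(250,120)}.items():
    I,D=bot.camera(c); cv2.imwrite(f'pics/{c}1.png',I[:,:,::-1])
    cv2.imwrite(f'pics/{c}1c.png',cv2.resize(I[v:v+100,u:u+130,::-1],None,fx=6,fy=6,interpolation=cv2.INTER_CUBIC))
E
```

```text
(no output)
```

View pics/top1c.png

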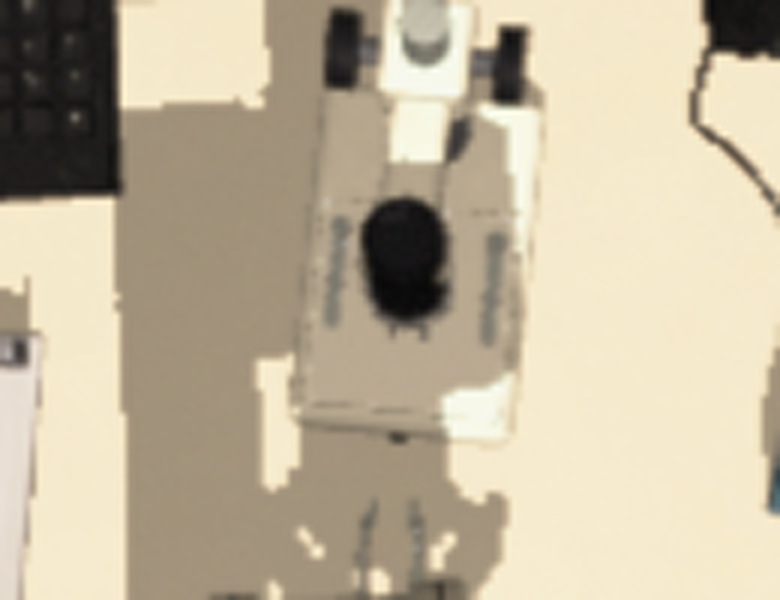

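View pics/scene1c.png

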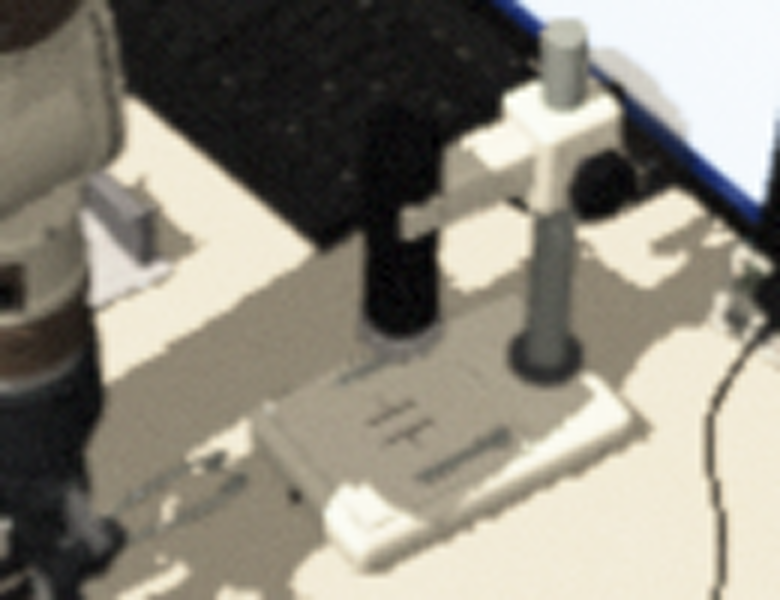

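The top crop shows the discs around (372,505)/(415,510), a bit left of the head, with the line ends at (390,333)/(424,335). The scene crop shows the lines at (370,422)-(410,400) and (388,443)-(430,420), with the discs at about (212,460)/(238,480).

```bash
python3 - <<'E'
from h import *
np.set_printoptions(precision=4,suppress=True)
T=lambda L,z:plane('top',(np.array(L,float)-2.5)/6+[250,130],z)
S=lambda L,z:plane('scene',(np.array(L,float)-2.5)/6+[250,120],z)
d=T([[372,507],[415,510]],.064);print('T disc',d,d.mean(0))
e=T([[390,335],[424,336]],.036);print('T line near ends',e,e.mean(0))
f=T([[300,425],[510,442]],.03);print('front',f,f.mean(0)); print('head',T([[404,240]],.24))
l=S([[370,422],[410,400],[388,443],[430,420]],.036);print('S lines',l,l.mean(0))
d=S([[212,460],[238,480]],.064);print('S disc',d,d.mean(0))
o=bot.get_obs();print(o['eef_pos'])
g=cv2.imread('pics/top1.png',0);print(g[181:188,308:326]);print(g[210:230,306:324])
g=cv2.imread('pics/scene1.png',0);print(g[184:196,308:326])
for c in ['scene','top']:
    I,D=bot.camera(c)
    for t in ['disc_left','disc_right','handles']:
        for r in bot.trace(t,c)[:1]: print(c,t,r['score'],r['uv'],r['pixels'].sum())
E
```

```text
T disc [[0.4843 0.0258 0.064 ]
 [0.4825 0.0055 0.064 ]] [0.4834 0.0156 0.064 ]
T line near ends [[0.5699 0.0167 0.036 ]
 [0.5691 0.0003 0.036 ]] [0.5695 0.0085 0.036 ]
front [[ 0.5275  0.0611  0.03  ]
 [ 0.5175 -0.0405  0.03  ]] [0.5225 0.0103 0.03  ]
head [[0.5817 0.0058 0.24  ]]
S lines [[ 0.5749  0.0139  0.036 ]
 [ 0.6001  0.0125  0.036 ]
 [ 0.573  -0.0026  0.036 ]
 [ 0.5992 -0.0043  0.036 ]] [0.5868 0.0049 0.036 ]
S disc [[0.4842 0.0248 0.064 ]
 [0.4861 0.0067 0.064 ]] [0.4851 0.0157 0.064 ]
[0.3805 0.0226 0.121 ]
[[170 170 169 155 108  46  24  17  15  13  13  17  13  27  52  82 115 147]
 [171 170 170 159 119  84  61  42  27  22  25  34  45  70  98 116 144 166]
 [170 170 170 169 157 129 107  87  67  58  62  78  95 125 135 151 167 170]
 [170 170 170 171 169 161 137 100 113 108 104 103 100 135 164 169 171 171]
 [170 170 170 171 170 169 154 120 156 154 162 151 115 142 167 169 171 170]
 [170 171 170 170 170 169 163 149 167 169 170 158 128 148 169 170 171 171]
 [170 171 172 171 170 170 170 169 170 171 171 170 167 168 171 171 171 171]]
[[148 148 148 148 149 149 147 148 149 149 149 148 
[... 1765 characters left out ...]
157 153 143 127 115 119 138 153 154 155 155 155 156 157 157]
 [155 158 158 147 139 125 120 140 149 156 156 153 144 141 151 156 158 160]
 [157 159 150 133 119 138 151 155 156 156 148 139 124 121 142 157 156 155]
 [156 158 156 153 155 154 159 154 143 137 119 114 136 153 152 155 159 159]
 [159 158 153 158 158 152 148 139 124 117 112 137 156 159 160 155 156 158]
 [158 158 154 155 154 149 131 119 139 148 131 138 152 156 157 158 158 158]
 [156 157 158 156 158 146 146 151 156 158 155 145 148 156 157 155 156 159]
 [156 159 157 158 158 155 155 156 157 155 158 156 157 157 154 154 151 144]]
scene disc_left 0.65 [245.7, 214.8] 96
scene handles 0.71 [235.1, 222.2] 239
top disc_left 0.32 [319.9, 218.9] 12
```

>>> step_arm:
  rows:
    - [[-8,-1,0],0]
    - [[-22,-2,0],0]
    - [[-38,-2,0],0]
    - [[-54,-2,0],0]
    - [[-70,-2,0],0]
    - [[-84,-2,0],0]
    - [[-94,-2,0],0]
    - [[-100,-2,0],0]
    - [[-100,-2,0],0]
    - [[-100,-2,0],0]
    - [[-100,-2,0],0]

```text
clock: 10.65
eef_pos: [0.4793, 0.0123, 0.1209]
tool_rot: [0.041, 0.999, -0.0, -0.0]
ft_force: [-0.2, 0.4, -1.1]
grip_width: 0.0245
grasp_force: 6.1
```

```bash
python3 - <<'E'
from h import *
for c,(u,v) in {'top':(270,140),'scene':(270,140)}.items():
    I,D=bot.camera(c); cv2.imwrite(f'pics/{c}2.png',I[:,:,::-1])
    cv2.imwrite(f'pics/{c}2c.png',cv2.resize(I[v:v+70,u:u+80,::-1],None,fx=8,fy=8,interpolation=cv2.INTER_CUBIC))
E
```

```text
(no output)
```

View pics/scene2c.png

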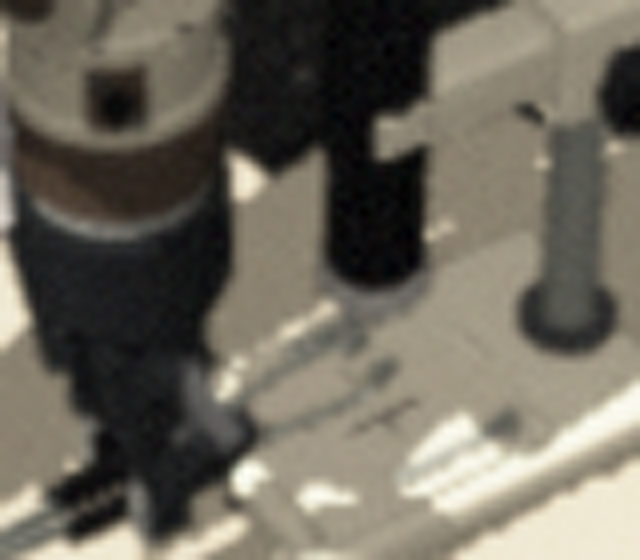

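View pics/top2c.png

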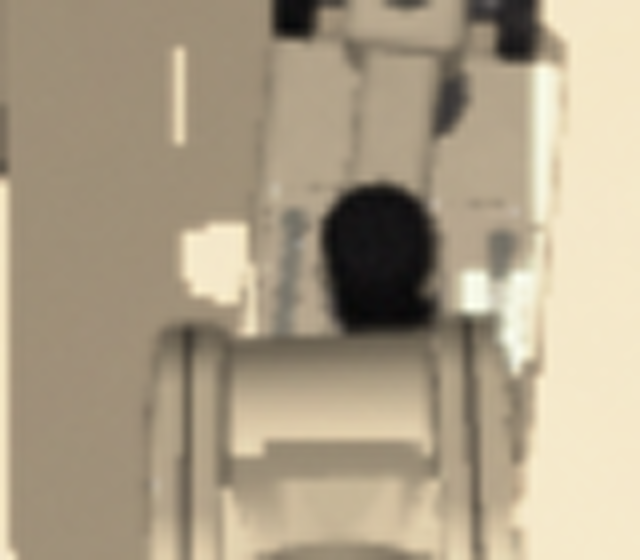

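The scene crop shows the left disc at about (350,337) and the right disc at (382,372), just above and behind the engraved lines; the top view is blocked by the arm.

```bash
python3 - <<'E'
from h import *
np.set_printoptions(precision=4,suppress=True)
S=lambda L,z:plane('scene',(np.array(L,float)-3.5)/8+[270,140],z)
for z in (.06,.065,.07):
    d=S([[350,337],[382,372]],z);print(z,d,d.mean(0))
y=np.deg2rad(-5.3);ex=np.array([np.cos(y),np.sin(y),0]);ey=np.array([-ex[1],ex[0],0])
g=np.array([.5868,.0049,.065])
b=cv2.imread('pics/scene2c.png');b=cv2.resize(b[280:480,200:500],None,fx=2.5,fy=2.5,interpolation=cv2.INTER_CUBIC)
def dot(P,col):
    p=((pix('scene',P)[0]-[270,140])*8+3.5-[200,280])*2.5; cv2.circle(b,tuple(int(v) for v in p),4,col,1)
for s in(1,-1):
    for t in np.linspace(0,6.28,13): dot(g+s*.0087*ey+.007*np.cos(t)*ex+[0,0,.007*np.sin(t)],(0,0,255))
    for t in(-.015,.015): dot(g-[0,0,.029]+s*.0075*ey+t*ex,(0,255,0))
h=np.array([.4793,.0123,.065]);y=np.deg2rad(-4.7);fx=np.array([np.cos(y),np.sin(y),0]);fy=np.array([-fx[1],fx[0],0])
for s in(1,-1): dot(h+.105*fx+s*.0087*fy,(255,0,0))
cv2.imwrite('pics/d.png',b)
E
```

```text
0.06 [[ 0.5873  0.0192  0.06  ]
 [ 0.5852 -0.002   0.06  ]] [0.5862 0.0086 0.06  ]
0.065 [[ 0.5843  0.0157  0.065 ]
 [ 0.5823 -0.0054  0.065 ]] [0.5833 0.0052 0.065 ]
0.07 [[ 0.5814  0.0122  0.07  ]
 [ 0.5794 -0.0088  0.07  ]] [0.5804 0.0017 0.07  ]
```

View pics/d.png

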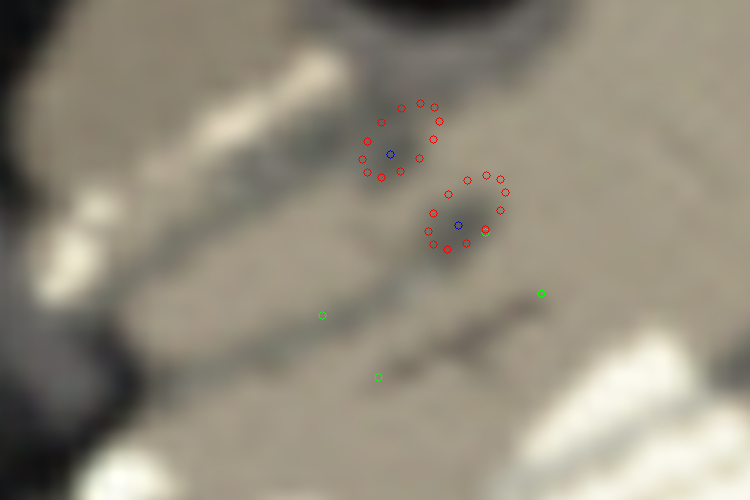

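>>> step_arm:
  rows:
    - [[-1,0,0],0]
    - [[-2,0,0],0]
    - [[-2,0,0],0]
    - [[-2,0,0],0]
    - [[-2,0,0],0]
    - [[-2,0,0],0]
    - [[-2,0,0],0]
    - [[-2,0,0],0]
  claw: 0.44

```text
clock: 11.75
eef_pos: [0.4818, 0.0121, 0.1209]
tool_rot: [0.041, 0.999, -0.0, 0.0]
ft_force: [0.4, -0.6, -0.2]
grip_width: 0.0239
grasp_force: 6.3
```

```bash
python3 - <<'E'
from h import *
o=bot.get_obs(); print(o['eef_pos'],o['grip_width'],o['grasp_force'],abs(np.array(o['joint_vel'])).max())
print(bot.job_done())
E
```

```text
[0.48177886 0.01206224 0.12091352] 0.02390616959917716 6.288706362247467 0.0013611302612917995
the job is handed in; nothing more can be done
None
```

I handed the job in at about 12 s with the tweezers held still in the air and the discs over the gap lines; the finger opening of 23.9 mm puts them about 15 mm apart, but the hand-in returned no verdict and I took no picture after the final small nudge.

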